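# Nest the steel parts pots at the repair cafe

## Task

The repair is done and the three empty steel parts pots can be packed up: nest them, standing on the table, the middle pot in the wide dish and the narrow beaker, which has fallen over, upright in the middle pot. Lower each one in until it rests on the floor of the next, without dropping or ramming it, and let go. Leave the tea cup and saucer, the camera, its lens, the screwdriver and the brush undisturbed.

Things in the scene. Friction and masses are not known exactly. Their poses are not given: they have to be found in the camera images.
- dish: The widest of three plain round stainless-steel parts pots: a shallow straight-sided open dish, 108 mm outside diameter, 44 mm high, wall 3 mm, floor 4 mm thick, about 180 g. It stands upright on the table. Origin at the centre of its underside, z up through its mouth.
- pot: The middle steel parts pot: straight-sided, open, 66 mm outside diameter, 60 mm high, wall 3 mm, floor 4 mm thick, about 120 g. It stands upright and empty on the table. Origin at the centre of its underside, z up through its mouth. In the dish it has about 16 mm of room all round; its rim then stands 20 mm above the dish's rim.
- beaker: The narrow steel parts pot: open beaker, 44 mm outside diameter, 90 mm long, wall 3, floor 4 mm, about 90 g. At first it lies on its side (axis 21.5 mm up), mouth within 35 degrees of away from the robot (+x); it rolls if pushed. Origin: centre of its bottom; z: along its axis, from bottom out through the mouth. In the pot it has 6 mm of room all round; its rim is 34 mm above the pot's.
- cup: White china tea cup with brown ferns, 78 mm across, 64 mm high, handle at its +y side, standing on its saucer. Origin at the centre of its underside, z up. To be left alone.
- saucer: White china saucer under the cup, 140 mm across, 16 mm high. Origin at the centre of its underside, z up. To be left alone.
- camera: Black and aluminium 35 mm camera body, 136 mm wide along its y, 36 mm deep along its x, 97 mm high. Origin at the centre of its underside. To be left alone.
- lens: The camera's lens, a black cylinder 62 mm across and 46 mm high, standing on end. Origin at the centre of its underside. To be left alone.
- screwdriver: Black-handled screwdriver lying on the table, 160 mm long along its x, about 25 mm high. To be left alone.
- brush: Flat brush with a wooden handle lying on the table, 150 mm long along its x, about 25 mm high. To be left alone.

How it is judged:
By the outcome, as a careful person would: the job done as asked, in the order asked, and still so for the second after the job is handed in, with the robot touching nothing.
It also fails if it takes over 61 s, if anything falls off the work surface, if the arm or the gripper's body presses on something with over 40 N, if the wrist force passes 120 N, or if a joint passes its speed limit or range.

## Robot

A 6-joint arm with a two-finger parallel gripper is mounted at the origin on the work surface. World frame = base frame: x ahead of the robot, y to its left, z up, the work surface at z = 0. Lengths are in m, angles in rad, forces in N, time in s.
With the tool pointing down it reaches from about 0.35 to 0.875 m from the base axis. Payload 4.2 kg.
Tool frame: the origin (TCP) lies where the fingers leave the gripper's body, on its centre line; the fingertips stand 70 mm ahead of it and the grasp point (between the pads) lies 51 mm ahead of it; z points along the fingers, y is the line along which they close (so a half turn about z gives the same grasp; the last joint's range is limited). The gripper opens to 87 mm and grips with 3 to 60 N. Pads are 19 mm wide; open, the fingers measure 117 mm over their backs; the gripper's body (75 mm by 190 mm) begins 51 mm behind the grasp point.
Start: joints at [-0.879, 0.385, 0.008, 0, -1.194, -0.259], TCP at [0.262, -0.567, 0.292] pointing down, gripper open.
Joint ranges: [-3.14, 3.14], [-1.21, 2.06], [-1.07, 1.41], [-3.16, 2.05], [-2.99, -0.16], [-3.1, 3.1]. Speed limits (rad/s): [2.79, 2.79, 3.14, 3.14, 3.14, 3.14].

## Interface

Orientations are given as a unit quaternion [x, y, z, w].
In Python, from plant import manip, gripper_to, kinematics, cams gives the robot as it stands. Calls block until the motion is done:
- manip.move_pose(position, orientation): joint-space move of the TCP to a pose.
- manip.servo_line(position, rate=0.15, frame=None, until_force=None): straight line of the TCP; frame=None keeps the orientation; rate is the mean speed in m/s. With until_force (N) it stops when the force on the tool has changed by that much, and returns True; else False.
- manip.move_joints(angles): joint-space move.
- gripper_to(opening): finger opening in m; the grip force is fixed at half the most; returns when the fingers have stopped.
- manip.sleep(seconds).
- kinematics.solve_ik(position, orientation): joint angles nearest the present ones, or None.
- cams.snapshot(name): name is "scene" or "top" or "wrist"; returns the picture (400x640x3 uint8, red, green, blue); there is no depth.
- cams.calibration(name): a dict with "camera_matrix" (3x3 intrinsics, pixels), "position" and "attitude" of the camera in the world. Camera axes: x right, y down, z forward; pixel columns grow to the right and rows downward; lengths in m; the calibration is good to about 2 mm. A picture is of the moment at which its call begins: read the wrist's pose just before it. calibration takes no time and is no camera call; for the wrist camera it gives the pose at the moment of the call.
A pose or a line that the arm cannot do raises manip.IKError and nothing moves.
- manip.close_job(): hands the job in; it is judged then, once.
Readings, each from a call of its own:
- manip.current_time(): time.
- manip.current_joint_pos(): joint angles.
- manip.current_dq(): joint speeds.
- manip.current_joint_torque(): joint torques, N m.
- manip.current_eef_pos(): TCP position.
- manip.current_eef_rot(): TCP orientation.
- manip.current_contact_force(): force on the tool from outside, world axes, zero at the start.
- manip.current_wrist_torque(): the same for the moment, N m.
- manip.current_width(): finger opening in m.
- manip.current_grip_force(): force on a finger pad.
Only numpy, scipy, OpenCV 4.12 (cv2) and the standard library are available. Lean on these libraries where they do the work, as an engineer would, in place of code of your own. Each camera call takes 0.05 s, during which the arm holds its last target. There are 200 camera calls.

## Working session

There is one attempt and no reset: what is moved stays moved. The work goes in short steps, each a Python script; the robot and the scene stay as the last script left them, time stands still between calls to the robot, and variables do not carry over. Pictures are saved under pics/ and viewed, at most 10 in all, crops included, and the job is handed in when it is done.

```bash
ls; mkdir -p pics
python3 - <<'E'
from plant import manip, cams
import cv2, numpy as np
for n in ("scene","top"):
    im=cams.snapshot(n); cv2.imwrite(f"pics/{n}0.png",im[:,:,::-1]); c=cams.calibration(n); print(n,c)
print(manip.current_time(), cams.calibration("wrist"), manip.current_eef_pos(), manip.current_eef_rot())
E
```

```text
pics
scene {'camera_matrix': array([[360.87153738,   0.        , 322.20591362],
       [  0.        , 360.87153738, 200.73764829],
       [  0.        ,   0.        ,   1.        ]]), 'position': array([ 1.04114007, -0.15898025,  0.57272973]), 'attitude': array([ 0.76272504,  0.53650174, -0.20031792, -0.30048149])}
top {'camera_matrix': array([[467.62609106,   0.        , 317.90413726],
       [  0.        , 467.62609106, 209.30929597],
       [  0.        ,   0.        ,   1.        ]]), 'position': array([0.49451483, 0.00428218, 1.24874026]), 'attitude': array([ 0.71254476, -0.70072663,  0.02851876, -0.02118572])}
0.1 {'camera_matrix': array([[331.1061292 ,   0.        , 319.41974011],
       [  0.        , 331.1061292 , 195.63102481],
       [  0.        ,   0.        ,   1.        ]]), 'position': array([ 0.19282826, -0.5988623 ,  0.38386598]), 'attitude': array([0.53417249, 0.8335276 , 0.11936024, 0.07513075])} [ 0.26198728 -0.56698951  0.29124704] [-2.14670345e-01  9.76686047e-01  9.65903255e-04 -2.73867662e-04]
```

View pics/top0.png

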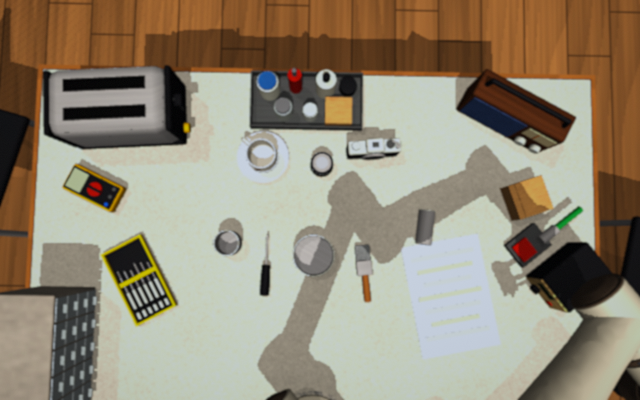

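View pics/scene0.png

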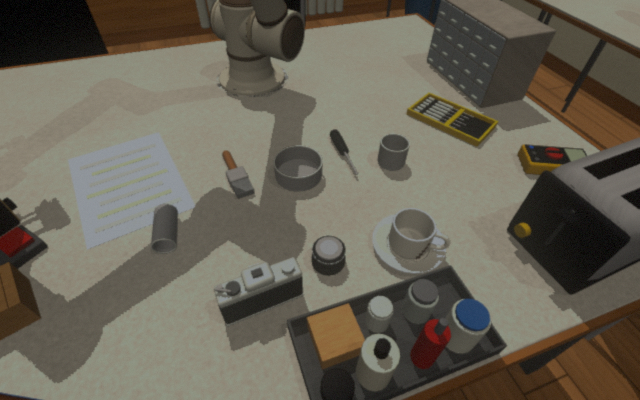

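The top view shows the dish at (314,254), the pot at (229,240) and the beaker at (426,226), lying near the image's vertical with its mouth up (+x). The brush (364,272), screwdriver (266,265), lens (321,162), cup (262,152) and camera (374,146) stand around them. The scene view agrees: dish (298,167), pot (393,151), beaker (165,228).

```bash
cat > h.py <<'E'
import numpy as np, cv2
from scipy.spatial.transform import Rotation as R
from plant import manip, gripper_to, kinematics, cams
def rays(c,px):
    px=np.atleast_2d(px).astype(float); K=c["camera_matrix"]
    d=np.c_[(px-K[:2,2])/[K[0,0],K[1,1]],np.ones(len(px))]
    d=R.from_quat(c["attitude"]).apply(d); return c["position"],d/np.linalg.norm(d,axis=1)[:,None]
def onplane(c,px,z):
    p,d=rays(c,px); return p+d*((z-p[2])/d[:,2])[:,None]
def meet(ca,pa,cb,pb):
    (p,d),(q,e)=rays(ca,pa),rays(cb,pb); d,e=d[0],e[0]
    t=np.linalg.lstsq(np.c_[d,-e],q-p,rcond=None)[0]; a,b=p+t[0]*d,q+t[1]*e
    return (a+b)/2,np.linalg.norm(a-b)
def proj(c,P):
    P=np.atleast_2d(P); q=R.from_quat(c["attitude"]).inv().apply(P-c["position"])@c["camera_matrix"].T
    return q[:,:2]/q[:,2:]
def toolrot(yaw,tilt=0.):
    """tool down, y (closing) horizontal; heading yaw; tilt>0 raises the tool direction toward heading"""
    h=np.array([np.cos(yaw),np.sin(yaw),0]); z=-np.cos(tilt)*np.array([0,0,1])+np.sin(tilt)*h
    y=np.cross(h,[0,0,1]); x=np.cross(y,z); return R.from_matrix(np.c_[x,y,z])
G=np.array([0,0,.051])
def tcp(grasp,rot): return np.asarray(grasp)-rot.apply(G)
E
python3 - <<'E'
from h import *
t,s=cams.calibration("top"),cams.calibration("scene")
for n,a,b in (("dish",(314,254),(298,165)),("pot",(229,240),(393,148)),("beaker",(426,226),(165,228))):
    print(n,meet(t,a,s,b),onplane(t,a,.03))
for n,p in (("lens",(321,162)),("cam",(374,146)),("brush1",(362,245)),("brush2",(367,300)),("sd1",(267,233)),("sd2",(264,294)),("mouth",(427,208)),("bot",(424,244)),("saucer",(262,157))): print(n,onplane(t,p,.02).round(3))
print(R.from_quat(manip.current_eef_rot()).as_matrix().round(2), toolrot(0).as_matrix().round(2))
Rw=R.from_quat(manip.current_eef_rot()); c=cams.calibration("wrist")
print("cam in tool",Rw.inv().apply(c["position"]-manip.current_eef_pos()),(Rw.inv()*R.from_quat(c["attitude"])).as_matrix().round(3))
for yaw in (0,np.pi):
  for p in ((.43,-.12,.35),(.43,.1,.35),(.5,-.28,.1)):
    q=kinematics.solve_ik(p,toolrot(yaw).as_quat()); print(yaw,p,None if q is None else np.round(q,2))
E
```

```text
dish (array([0.46472136, 0.0025922 , 0.03416564]), np.float64(0.004191660941595674)) [[0.46402585 0.00056871 0.03      ]]
pot (array([0.49729578, 0.21952891, 0.04985483]), np.float64(0.00291611794576385)) [[0.49665934 0.22175691 0.03      ]]
beaker (array([ 0.54179124, -0.28879787,  0.02445329]), np.float64(0.006494416848472024)) [[ 0.54156852 -0.29079572  0.03      ]]
lens [[ 0.707 -0.014  0.02 ]]
cam [[ 0.753 -0.154  0.02 ]]
brush1 [[ 0.489 -0.125  0.02 ]]
brush2 [[ 0.347 -0.139  0.02 ]]
sd1 [[0.517 0.125 0.02 ]]
sd2 [[0.358 0.129 0.02 ]]
mouth [[ 0.59  -0.296  0.02 ]]
bot [[ 0.495 -0.288  0.02 ]]
saucer [[0.718 0.143 0.02 ]]
[[-0.91 -0.42 -0.  ]
 [-0.42  0.91  0.  ]
 [ 0.    0.   -1.  ]] [[ 1.  0.  0.]
 [ 0. -1.  0.]
 [ 0.  0. -1.]]
cam in tool [ 0.07616126  0.000251   -0.09260946] [[-0.001 -0.96  -0.279]
 [ 1.    -0.001 -0.   ]
 [-0.    -0.279  0.96 ]]
0 (0.43, -0.12, 0.35) [ 0.09  0.03 -0.3   0.   -1.24  1.48]
0 (0.43, 0.1, 0.35) [ 0.6   0.02 -0.31  0.   -1.24  0.97]
0 (0.5, -0.28, 0.1) [-0.23  0.51 -0.35  0.   -0.72  1.8 ]
3.141592653589793 (0.43, -0.12, 0.35) [ 0.09  0.03 -0.3   0.   -1.24 -1.66]
3.141592653589793 (0.43, 0.1, 0.35) [ 0.6   0.02 -0.31  0.   -1.24 -2.17]
3.141592653589793 (0.5, -0.28, 0.1) [-0.23  0.51 -0.35  0.   -0.72 -1.34]
```

Run:
```python
from h import *
import pickle
q=toolrot(0).as_quat(); out={}
for n,p in (("A",(.56,-.25,.30)),("B",(.56,-.05,.30)),("C",(.55,.15,.30))):
    manip.move_pose(p,q); manip.sleep(.15); c=cams.calibration("wrist"); im=cams.snapshot("wrist"); out[n]=(c,im)
    cv2.imwrite(f"pics/w{n}.png",im[:,:,::-1])
pickle.dump(out,open("w.pkl","wb")); print(manip.current_time())
a=np.zeros((800,640,3),np.uint8)
cv2.imwrite("pics/AC.png",cv2.resize(np.vstack([out["A"][1],out["C"][1]])[:,:,::-1],(480,600)))
```

```text
4.0667
```

View pics/wA.png

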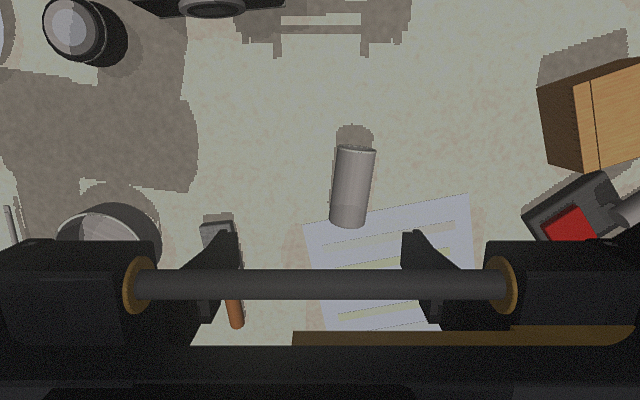

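View pics/wC.png

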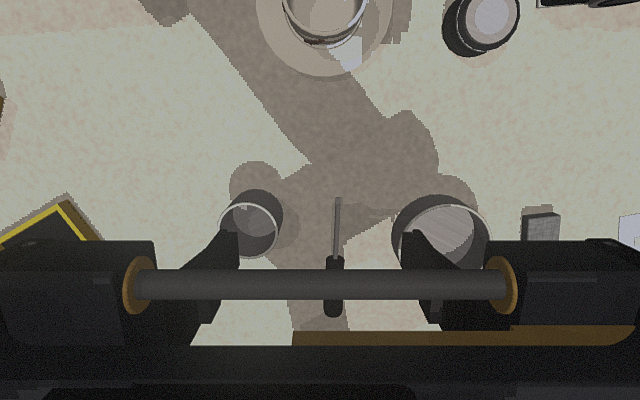

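The beaker in view A lies with its mouth edge at about (356,148) and its bottom at (348,224). In C the gripper hides the lower parts of pot (250,225) and dish (440,230), so I'll look again from nearer the base.

Run:
```python
from h import *
import pickle
q=toolrot(0).as_quat(); out=pickle.load(open("w.pkl","rb"))
for n,p in (("D",(.45,.22,.28)),("E",(.45,.08,.28)),("F",(.45,-.08,.28))):
    manip.move_pose(p,q); manip.sleep(.15); c=cams.calibration("wrist"); im=cams.snapshot("wrist"); out[n]=(c,im)
    cv2.imwrite(f"pics/w{n}.png",im[:,:,::-1])
pickle.dump(out,open("w.pkl","wb")); print(manip.current_time())
m=np.vstack([out[k][1][:240] for k in "EF"])
cv2.imwrite("pics/EF.png",m[:,:,::-1])
```

```text
6.525
```

View pics/EF.png

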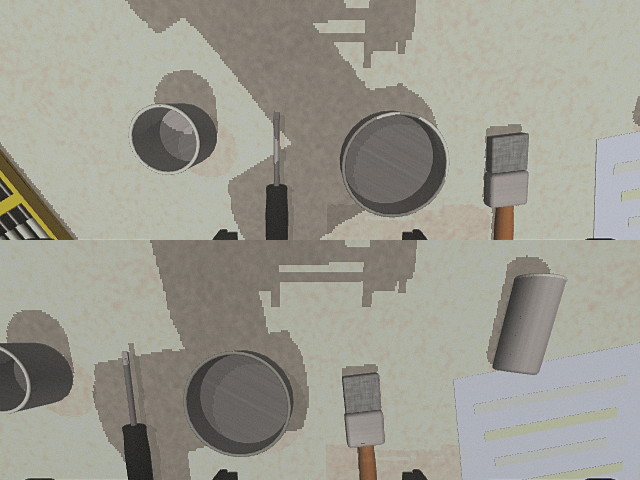

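E (upper half) shows the pot rim at about (165,139), r≈35 px, and the dish rim at (394,164), r≈53. F (lower half, minus 240 rows) shows the dish at (239,163) and the beaker with corners near (523,35), (565,38), (495,131), (540,134).

```bash
cat > meas.py <<'E'
from h import *
import pickle
from scipy.optimize import least_squares
from scipy.ndimage import map_coordinates
W=pickle.load(open("w.pkl","rb"))
def rim(k,cx,cy,r):
    c,im=W[k]; g=cv2.GaussianBlur(im,(3,3),0).mean(2); a=np.linspace(0,2*np.pi,180,endpoint=False)
    rr=np.arange(r-7,r+7,.25); X=cx+np.outer(np.cos(a),rr); Y=cy+np.outer(np.sin(a),rr)
    v=map_coordinates(g,[Y,X],order=1); d=np.gradient(v,axis=1); i=d.argmax(1); ok=d.max(1)>np.median(d.max(1))*.5
    j=np.arange(180); return np.c_[X[j,i],Y[j,i]][ok]
def circle(views,x0):
    P=[(W[k][0],rim(k,*p)) for k,*p in views]
    f=lambda s:np.concatenate([np.hypot(*(onplane(c,px,s[2])[:,:2]-s[:2]).T)-s[3] for c,px in P])
    o=least_squares(f,x0,loss="soft_l1",f_scale=.0007); return o.x,np.median(abs(f(o.x))),len(f(o.x))
if __name__=="__main__":
    c=W["D"][0]; e=proj(c,[.497,.221,.058])[0]; ed=proj(c,[.465,.003,.042])[0]; print("D pot,dish px",e,ed)
    print("pot",circle([("E",165,139,34),("D",*e,34)],[.497,.221,.06,.03]))
    print("dish",circle([("E",394,164,52),("F",239,163,52)],[.465,0,.044,.052]))
    for k,(x,y) in (("A",(352,185)),("F",(530,85))):
        im=W[k][1]; hs=cv2.cvtColor(im,cv2.COLOR_RGB2LAB).astype(int); print(k,[(im[y,x+dx].tolist(),hs[y,x+dx].tolist()) for dx in (-40,-28,-15,0,12,24,40)])
    cv2.imwrite("pics/bk.png",np.hstack([cv2.resize(W[k][1][y-70:y+70,x-70:x+70],(400,400),interpolation=cv2.INTER_NEAREST) for k,(x,y) in (("A",(352,185)),("F",(530,85)))])[:,:,::-1])
E
python3 meas.py
```

```text
D pot,dish px [318.57311113 133.66481782] [534.39094654 163.60434649]
pot (array([0.49114659, 0.22716808, 0.05992967, 0.03024798]), np.float64(0.00022248154110450329), 284)
dish (array([0.46154599, 0.00511942, 0.03179383, 0.05517086]), np.float64(0.0018400022877688368), 356)
A [([159, 162, 154], [169, 125, 132]), ([154, 156, 143], [163, 125, 135]), ([100, 97, 94], [105, 129, 130]), ([135, 128, 126], [138, 130, 130]), ([128, 125, 123], [134, 129, 130]), ([157, 162, 152], [168, 124, 133]), ([160, 161, 148], [168, 125, 135])]
F [([171, 175, 166], [181, 125, 132]), ([110, 103, 97], [112, 130, 132]), ([100, 95, 94], [104, 130, 129]), ([139, 131, 129], [141, 131, 130]), ([153, 145, 141], [155, 130, 131]), ([173, 177, 163], [183, 124, 135]), ([176, 180, 162], [185, 123, 137])]
```

View pics/bk.png

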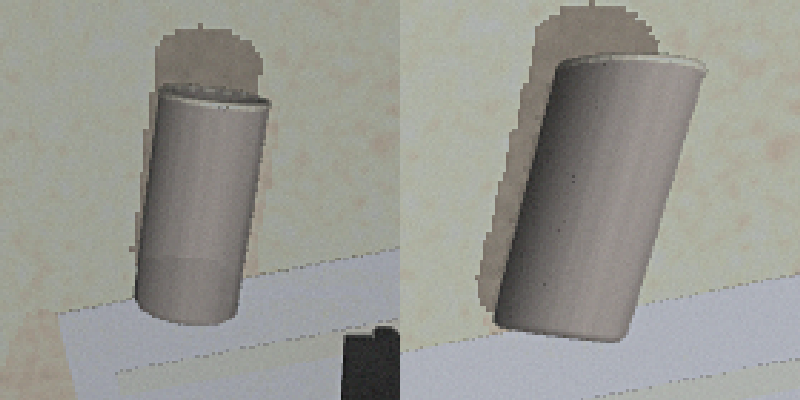

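Both crops show the lying beaker clearly. Corners in full-picture pixels:
- **A:** (338,148), (376.5,151), (330,220), (365,226)
- **F:** (515,38), (567.5,39), (493,128), (540,133)

```bash
cat > meas2.py <<'E'
from meas import *
def rim2(k,s,r,w=4):
    c,im=W[k]; g=im.mean(2); a=np.linspace(0,2*np.pi,180,endpoint=False); out=[]
    rr=np.arange(r-.007,r+.0015,.0002)
    for t in a:
        P=np.c_[s[0]+rr*np.cos(t),s[1]+rr*np.sin(t),np.full(len(rr),s[2])]; px=proj(c,P)
        v=map_coordinates(g,[px[:,1],px[:,0]],order=1); d=np.convolve(np.diff(v),np.ones(4)/4,"same"); i=d[3:-3].argmax()+3
        if d[i]>1.5: out.append(px[i])
    return np.array(out)
s=np.array([.4635,.002,.044])
for it in range(4):
    P=[(W[k][0],rim2(k,s,.0515)) for k in "EF"]
    f=lambda u:np.concatenate([np.hypot(*(onplane(c,px,u[2])[:,:2]-u[:2]).T)-u[3] for c,px in P])
    o=least_squares(f,[*s,.051],loss="soft_l1",f_scale=.0007); s=o.x[:3]
    print("dish",o.x.round(4),np.median(abs(f(o.x))).round(5),[len(p) for _,p in P])
C={"A":[(338.2,148.3),(376.5,150.7),(330,220),(365.3,226.3)],"F":[(515,37.8),(567.5,38.8),(493.3,127.7),(539.8,133.3)]}
RY=[rays(W[k][0],C[k]) for k in C]
def near(u):
    a=np.array([np.cos(u[2])*np.cos(u[3]),np.sin(u[2])*np.cos(u[3]),np.sin(u[3])]); p0=np.array([.54,u[0],u[1]]); D=[];S=[]
    for p,d in RY:
        for e in d:
            n=np.cross(e,a); D.append(abs(n@(p0-p))/np.linalg.norm(n))
            S.append(np.linalg.lstsq(np.c_[a,-e],p-p0,rcond=None)[0][0])
    return np.array(D),np.array(S),a,p0
o=least_squares(lambda u:near(u)[0]-.022,[-.29,.022,-.1,0]); D,S,a,p0=near(o.x)
print("beaker y,z,yaw,pitch",o.x.round(4),"res mm",((D-.022)*1e3).round(1)); print("s",S.reshape(2,4).round(4))
S=S.reshape(2,4); print("mouth",p0+a*S[:,:2].mean(),"bottom",p0+a*S[:,2:].mean(),"len",S[:,:2].mean()-S[:,2:].mean())
E
python3 meas2.py
```

```text
dish [0.4628 0.0047 0.0427 0.051 ] 0.00024 [128, 143]
dish [0.4628 0.0051 0.0429 0.0512] 0.00021 [180, 180]
dish [0.4628 0.0051 0.0428 0.0512] 0.00025 [180, 180]
dish [0.4627 0.0051 0.0428 0.0512] 0.00025 [180, 180]
beaker y,z,yaw,pitch [-0.2883  0.0205 -0.0999  0.0102] res mm [-0.5 -0.7 -0.5 -0.8 -0.2 -0.  -0.7 -0.4]
s [[ 0.0418  0.0441 -0.0448 -0.0467]
 [ 0.0448  0.0443 -0.0439 -0.0438]]
mouth [ 0.58352095 -0.29270407  0.02095033] bottom [ 0.4954238  -0.28387173  0.02004778] len 0.08854339790365148
```

Run:
```python
from h import *
r=toolrot(0); q=r.as_quat(); x,y=.4911,.2272; dx,dy=.4627,.0051
st=lambda n:print(n,round(manip.current_time(),2),manip.current_eef_pos().round(4),"w",round(manip.current_width(),4),"g",round(manip.current_grip_force(),1),"F",manip.current_contact_force().round(1))
manip.move_pose((x,y,.19),q); st("above")
print(manip.servo_line((x,y,.113),rate=.08,until_force=6)); st("down")
gripper_to(.06); st("grip")
manip.servo_line((x,y,.185),rate=.08); st("lift")
manip.servo_line((dx,dy,.185),rate=.12); manip.sleep(.3); st("over")
c=cams.calibration("wrist"); im=cams.snapshot("wrist"); t=cams.snapshot("top"); s=cams.snapshot("scene")
cv2.imwrite("pics/over.png",np.vstack([cv2.resize(t[190:290,200:360],(480,300)),cv2.resize(s[80:220,220:444],(480,300))])[:,:,::-1])
```

```text
above 7.75 [0.4912 0.2266 0.1904] w 0.0872 g 0.0 F [-0.3 -0.4 -0. ]
False
down 8.87 [0.4914 0.2275 0.1135] w 0.0869 g 0.0 F [-0.2 -0.4  1.8]
grip 9.4 [0.4912 0.2272 0.1133] w 0.0651 g 30.0 F [-1.5  0.2  1.6]
lift 10.45 [0.4908 0.227  0.1844] w 0.0654 g 30.0 F [ 0.5 -0.  -1.1]
over 12.77 [0.4627 0.0053 0.185 ] w 0.0653 g 30.0 F [-0.9 -0.2 -1.5]
```

View pics/over.png

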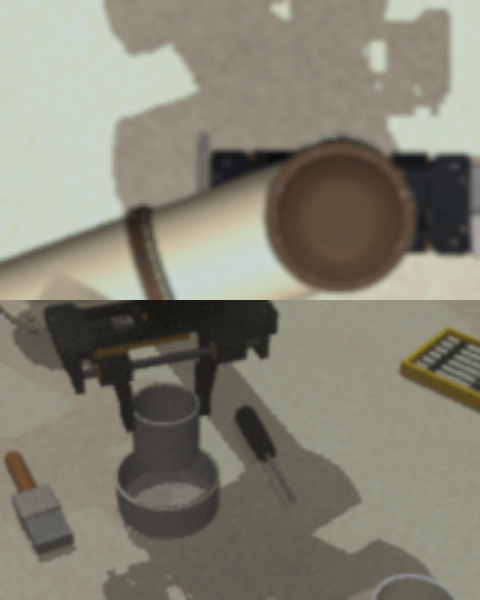

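The pot (crop (165,420)) hangs straight in the fingers, centred over the dish (crop (168,490)). I'll lower it.

Run:
```python
from h import *
dx,dy=.4627,.0051
st=lambda n:print(n,round(manip.current_time(),2),manip.current_eef_pos().round(4),"w",round(manip.current_width(),4),"g",round(manip.current_grip_force(),1),"F",manip.current_contact_force().round(1))
manip.servo_line((dx,dy,.124),rate=.06); manip.sleep(.2); st("near")
print(manip.servo_line((dx,dy,.113),rate=.012,until_force=3)); st("touch")
gripper_to(.087); st("open")
manip.servo_line((dx,dy,.2),rate=.1); st("up")
r=toolrot(0); manip.move_pose((.45,-.03,.28),r.as_quat()); manip.sleep(.15)
c=cams.calibration("wrist"); im=cams.snapshot("wrist"); import pickle; W=pickle.load(open("w.pkl","rb")); W["H"]=(c,im)
manip.move_pose((.45,-.12,.28),r.as_quat()); manip.sleep(.15); W["I"]=(cams.calibration("wrist"),cams.snapshot("wrist")); pickle.dump(W,open("w.pkl","wb"))
cv2.imwrite("pics/HI.png",np.vstack([W[k][1][:240] for k in "HI"])[:,:,::-1]); st("end")
# plan check for beaker
yaw,th=-.1,np.radians(20); a=np.array([np.cos(yaw),np.sin(yaw),0]); b=np.array([.5395,-.2883,.0])-a*.045
g=b+a*.076+[0,0,.026]
def ik(g,r):
    s=kinematics.solve_ik(tcp(g,r),r.as_quat()); return None if s is None else np.round(s,2)
print("pick",g,ik(g,toolrot(yaw,-th)),ik(g+[0,0,.1],toolrot(yaw,-th)))
for psi in (-.6,-.4,-.2,0,.2,.4):
  for z in (.086,.19): print(psi,z,ik(np.array([dx,dy,z]),toolrot(psi,np.pi/2-th)))
```

```text
near 14.28 [0.4629 0.0051 0.1243] w 0.065 g 30.0 F [-0.6 -0.4 -1.2]
True
touch 14.9 [0.4627 0.0051 0.1172] w 0.0651 g 30.0 F [0.3 0.9 4.4]
open 15.6 [0.462  0.0049 0.1166] w 0.087 g 0.0 F [ 0.5 -0.2 -0.8]
up 16.58 [0.4622 0.005  0.1994] w 0.0868 g 0.0 F [-0.6 -0.4  0.1]
end 17.88 [ 0.4501 -0.1192  0.2798] w 0.0872 g 0.0 F [-0.1 -0.5 -0. ]
pick [ 0.57034513 -0.29139484  0.026     ] [-0.2   0.77  0.06  0.04 -1.21  1.65] [-0.2   0.67  0.13  0.04 -1.39  1.66]
-0.6 0.086 None
-0.6 0.19 None
-0.4 0.086 None
-0.4 0.19 None
-0.2 0.086 None
-0.2 0.19 None
0 0.086 None
0 0.19 [-0.62  0.15 -1.   -2.38 -0.9  -1.87]
0.2 0.086 [-0.75  0.76 -1.02 -2.24 -1.35 -1.4 ]
0.2 0.19 [-0.61  0.14 -0.86 -2.05 -0.88 -2.11]
0.4 0.086 [-0.72  0.63 -0.85 -1.99 -1.18 -1.67]
0.4 0.19 [-0.6   0.17 -0.74 -1.81 -0.95 -2.26]
```

View pics/HI.png

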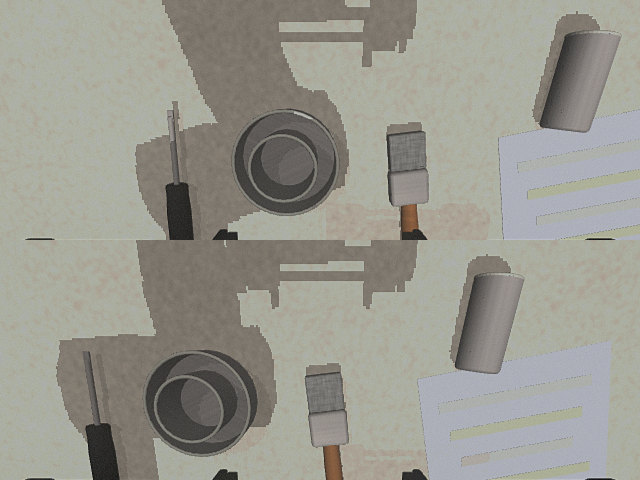

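The pot stands flat on the dish floor, off the wall and roughly centred (H: pot rim (283,166), dish (286,162)). The brush and screwdriver haven't moved. The forward tilted placing pose is near the arm's limits, so I'll scan headings and tilts.

Run:
```python
from h import *
from meas import W
dx,dy=.4627,.0051; q0=np.array([-.2,.77,.06,.04,-1.21,1.65])
def ik(g,r):
    s=kinematics.solve_ik(tcp(g,r),r.as_quat()); return s
for th in (20,30,40,50,60):
  t=np.radians(th); L=[]
  for psi in np.arange(-3.2,3.2,.2):
    s=[ik(np.array([dx,dy,z]),toolrot(psi,np.pi/2-t)) for z in (.09,.2)]
    if s[0] is not None and s[1] is not None: L.append((abs(s[0]-q0).max(),round(psi,1),np.round(s[0],2),np.round(s[1],2)))
  L.sort(key=lambda l:l[0]); print(th,*L[:3],sep="\n  ")
yaw=-.1
for x in (.55,.6,.65,.7):
  for th in (20,30): print("stand",x,th,[np.round(s,2) if s is not None else None for s in (ik(np.array([x,-.3,z]),toolrot(yaw,np.pi/2-np.radians(th))) for z in (.08,.16))])
```

```text
20
  (np.float64(3.0558713510835434), np.float64(-2.0), array([ 0.64,  0.79, -0.44,  0.47, -1.53, -1.41]), array([ 0.64,  0.62, -0.4 ,  0.47, -1.71, -1.31]))
  (np.float64(3.0654151629402264), np.float64(-2.2), array([ 0.57,  0.82, -0.31,  0.34, -1.64, -1.42]), array([ 0.57,  0.67, -0.27,  0.36, -1.82, -1.35]))
  (np.float64(3.0686007246552176), np.float64(0.2), array([-0.75,  0.73, -1.02, -2.24, -1.33, -1.42]), array([-0.59,  0.1 , -0.83, -2.02, -0.84, -2.18]))
30
  (np.float64(3.020446657295147), np.float64(-2.0), array([ 0.63,  0.7 , -0.46,  0.45, -1.41, -1.37]), array([ 0.63,  0.54, -0.4 ,  0.44, -1.61, -1.28]))
  (np.float64(3.0220949807803485), np.float64(-1.8), array([ 0.68,  0.66, -0.6 ,  0.59, -1.3 , -1.37]), array([ 0.68,  0.49, -0.53,  0.56, -1.5 , -1.24]))
  (np.float64(3.0433479422989187), np.float64(-2.2), array([ 0.56,  0.73, -0.34,  0.33, -1.52, -1.39]), array([ 0.56,  0.59, -0.28,  0.33, -1.71, -1.33]))
40
  (np.float64(2.9623307242754455), np.float64(-1.8), array([ 0.65,  0.57, -0.62,  0.56, -1.18, -1.31]), array([ 0.66,  0.41, -0.52,  0.51, -1.4 , -1.18]))
  (np.fl
[... 1461 characters left out ...]
)]
stand 0.6 20 [array([-0.89,  0.64, -0.43, -2.13, -0.91, -2.02]), array([-0.84,  0.45, -0.38, -1.99, -0.77, -2.29])]
stand 0.6 30 [array([-0.79,  0.54, -0.34, -1.92, -0.62, -2.33]), array([-0.69,  0.38, -0.27, -1.65, -0.51, -2.73])]
stand 0.65 20 [array([-0.81,  0.66, -0.35, -2.17, -0.84, -2.06]), array([-0.77,  0.49, -0.29, -2.02, -0.7 , -2.32])]
stand 0.65 30 [array([-0.71,  0.57, -0.25, -1.91, -0.56, -2.41]), array([-0.62,  0.42, -0.18, -1.62, -0.44, -2.81])]
stand 0.7 20 [array([-0.75,  0.69, -0.25, -2.19, -0.77, -2.1 ]), array([-0.7 ,  0.53, -0.2 , -2.03, -0.64, -2.36])]
stand 0.7 30 [array([-0.64,  0.61, -0.14, -1.88, -0.49, -2.5 ]), array([-0.54,  0.47, -0.09, -1.55, -0.38, -2.93])]
```

Run:
```python
from h import *
from meas import W
from meas2 import rim2
from scipy.optimize import least_squares
for nm,s,r in (("pot",np.array([.4627,.0051,.064]),.0303),("dish",np.array([.4627,.0051,.043]),.0513)):
  for it in range(3):
    P=[(W[k][0],rim2(k,s,r)) for k in "HI"]
    f=lambda u:np.concatenate([np.hypot(*(onplane(c,px,u[2])[:,:2]-u[:2]).T)-u[3] for c,px in P])
    o=least_squares(f,[*s,r],loss="soft_l1",f_scale=.0007); s=o.x[:3]
  print(nm,o.x.round(4),np.median(abs(f(o.x))).round(5))
# pick beaker
st=lambda n:print(n,round(manip.current_time(),2),manip.current_eef_pos().round(4),"w",round(manip.current_width(),4),"g",round(manip.current_grip_force(),1),"F",manip.current_contact_force().round(1))
yaw,th,h=-.1,np.radians(30),.077; a=np.array([np.cos(yaw),np.sin(yaw),0])
g=np.array([.5395,-.2883,.026])+a*(h-.045); r=toolrot(yaw,-th)
manip.move_pose(tcp(g+[0,0,.09],r),r.as_quat()); st("above")
print(manip.servo_line(tcp(g,r),rate=.07,until_force=5)); st("down")
gripper_to(.036); st("grip")
manip.servo_line(tcp(g+[0,0,.17],r),rate=.12); manip.sleep(.2); st("lift")
q=manip.current_joint_pos(); print(np.round(q,2))
r2=toolrot(-2.0,np.pi/2-th); s=kinematics.solve_ik(tcp((.4627,.0051,.21),r2),r2.as_quat()); print(np.round(s,2))
```

```text
dish [0.4628 0.0047 0.0427 0.051 ] 0.00024 [128, 143]
dish [0.4628 0.0051 0.0429 0.0512] 0.00021 [180, 180]
dish [0.4628 0.0051 0.0428 0.0512] 0.00025 [180, 180]
dish [0.4627 0.0051 0.0428 0.0512] 0.00025 [180, 180]
beaker y,z,yaw,pitch [-0.2883  0.0205 -0.0999  0.0102] res mm [-0.5 -0.7 -0.5 -0.8 -0.2 -0.  -0.7 -0.4]
s [[ 0.0418  0.0441 -0.0448 -0.0467]
 [ 0.0448  0.0443 -0.0439 -0.0438]]
mouth [ 0.58352095 -0.29270407  0.02095033] bottom [ 0.4954238  -0.28387173  0.02004778] len 0.08854339790365148
pot [0.4628 0.0056 0.0634 0.0302] 0.00011
dish [0.4629 0.005  0.0434 0.0511] 0.0002
above 18.82 [ 0.597  -0.2932  0.1612] w 0.0869 g 0.0 F [ 0.5 -0.2  1.1]
False
down 20.25 [ 0.597  -0.2941  0.0708] w 0.0873 g 0.0 F [-0.2 -0.5  0.3]
grip 21.05 [ 0.5967 -0.294   0.0701] w 0.0439 g 29.9 F [-0.8  0.1  0.3]
lift 22.82 [ 0.5966 -0.294   0.2395] w 0.0438 g 29.9 F [-0.1  0.1 -1.1]
[-0.2   0.7   0.33  0.05 -1.72  1.66]
[ 0.63  0.53 -0.39  0.44 -1.63 -1.27]
```

Run:
```python
from h import *
psi=-2.0; r2=toolrot(psi,np.pi/3); hd=np.array([np.cos(psi),np.sin(psi),0]); g=np.array([.4628,.0056,.20])-hd*.0042
manip.move_joints(kinematics.solve_ik(tcp(g,r2),r2.as_quat())); manip.sleep(.4)
print(manip.current_time(),(manip.current_eef_pos()-tcp(g,r2)).round(4),(R.from_quat(manip.current_eef_rot())*r2.inv()).magnitude(),manip.current_width(),manip.current_contact_force().round(1))
s=cams.snapshot("scene"); c=cams.calibration("scene"); w=cams.snapshot("wrist"); np.save("s.npy",s)
p=np.array([.4628,.0056,0]); print(proj(c,[p+[0,0,.064],p+[0,0,.123],p+[0,0,.213]]).round(1))
cv2.imwrite("pics/over2.png",np.vstack([cv2.resize(s[40:220,200:440],(480,360)),cv2.resize(w,(480,240))[:, :]])[:,:,::-1])
```

```text
25.7083 [ 0.     -0.0001 -0.    ] 0.0002165209504447496 0.043899155956075415 [-0.2 -0.9 -1.1]
[[297.6 153.8]
 [296.7 131.6]
 [294.9  92. ]]
```

View pics/over2.png

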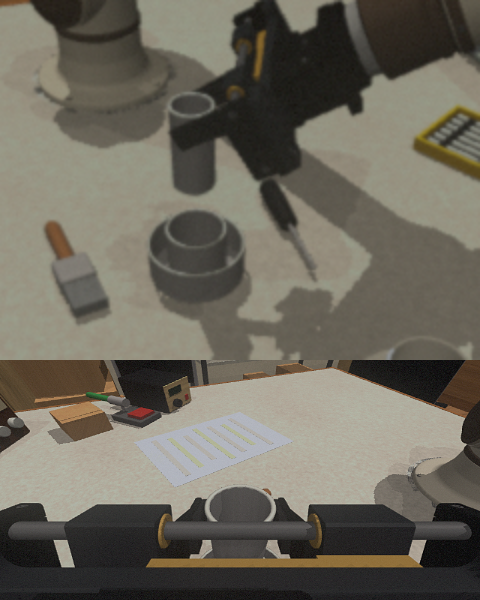

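The beaker hangs upright. Its rim is at scene pixel (296,92.5) against (295,92) predicted, over the pot rim at (298,155). The offset is about 1 mm against 6 mm of room, so I'll lower it.

Run:
```python
from h import *
st=lambda n:print(n,round(manip.current_time(),2),manip.current_eef_pos().round(4),"w",round(manip.current_width(),4),"g",round(manip.current_grip_force(),1),"F",manip.current_contact_force().round(1))
psi=-2.0; r2=toolrot(psi,np.pi/3); hd=np.array([np.cos(psi),np.sin(psi),0]); g=np.array([.4628,.0056,0])-hd*.0042
P=lambda z:tcp(g+[0,0,z],r2)
print(manip.servo_line(P(.15),rate=.06)); manip.sleep(.2); st("entry")
hit=manip.servo_line(P(.092),rate=.03,until_force=5); st("in"); print(hit)
if not hit:
    manip.sleep(.2); hit=manip.servo_line(P(.079),rate=.01,until_force=3); st("touch"); print(hit, "grasp z",(manip.current_eef_pos()+r2.apply(G))[2])
```

```text
False
entry 26.99 [0.483  0.0496 0.1758] w 0.0439 g 29.9 F [ 0.   0.3 -0.8]
in 29.07 [0.483  0.0496 0.1176] w 0.0437 g 29.9 F [ 0.1  0.2 -0.3]
False
touch 30.05 [0.4829 0.0494 0.1107] w 0.0435 g 29.9 F [0.6 0.1 2.4]
True grasp z 0.08516753393886586
```

Contact came at grasp height 85.2 mm, where 85 was expected. I'll release, back off along the tool and check.

Run:
```python
from h import *
st=lambda n:print(n,round(manip.current_time(),2),manip.current_eef_pos().round(4),"w",round(manip.current_width(),4),"g",round(manip.current_grip_force(),1),"F",manip.current_contact_force().round(1))
gripper_to(.07); st("open")
r=R.from_quat(manip.current_eef_rot()); p=manip.current_eef_pos()
manip.servo_line(p+r.apply([0,0,-.09]),rate=.06); st("back")
p=manip.current_eef_pos(); manip.servo_line(p+[0,0,.12],rate=.12); manip.sleep(.3); st("up")
s=cams.snapshot("scene"); t=cams.snapshot("top"); c=cams.calibration("scene")
p=np.array([.4628,.0056,0]); print(proj(c,[p+[0,0,.064],p+[0,0,.098],p+[0,0,.044]]).round(1))
cv2.imwrite("pics/end.png",np.vstack([cv2.resize(s[60:360,180:500],(480,450))[:350],cv2.resize(t[125:305,220:440],(300,245),interpolation=cv2.INTER_CUBIC) if False else cv2.resize(t[125:305,200:550],(480,247))])[:,:,::-1])
```

```text
open 30.81 [0.4826 0.0494 0.1101] w 0.0698 g 0.0 F [-0.5  0.1 -0.3]
back 32.46 [0.5149 0.12   0.1549] w 0.0699 g 0.0 F [0.3 0.1 0.2]
up 33.91 [0.5149 0.12   0.2745] w 0.0699 g 0.0 F [-0.1 -0.3 -0.1]
[[297.6 153.8]
 [297.1 141.3]
 [297.9 160.8]]
```

View pics/end.png

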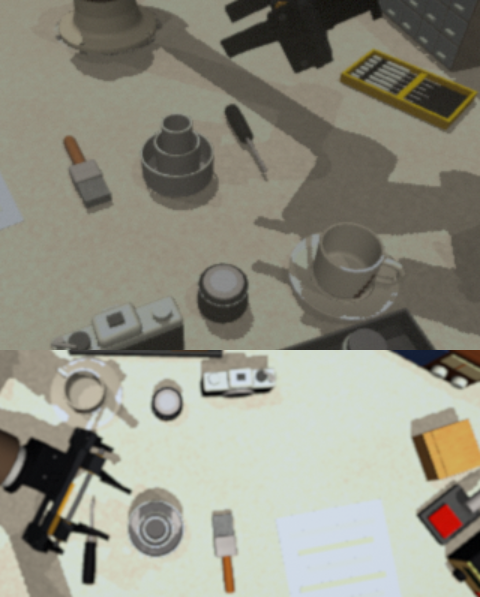

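The three pots are nested, concentric and upright (scene crop (177,150)), everything else is undisturbed, and the gripper is clear.

```bash
python3 -c "
from plant import manip
print(manip.close_job())"
```

```text
the job is handed in; nothing more can be done
None
```

The pots are nested upright, the beaker in the middle pot in the dish; each was lowered to light contact and released, nothing else was disturbed, and the job was handed in at about 34 s.

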